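# Load the condiment rack: tall bottle at the back, short jar in front

## Task

Load the little wooden condiment rack so that the tall thing is at the back: first stand the sauce bottle upright in the rear bay, then stand the spice jar with the green lid upright in the front bay, the one nearer the robot. Set both down on the rack's floor rather than dropping them, roughly in the middle of their bays, and leave the similar jar with the red lid where it stands.

Things in the scene. Friction and masses are not known exactly. Their poses are not given: they have to be found in the camera images.
- rack: Fixed wooden rack with low walls, 170 (x) x 88 (y) x 34 mm. Origin: centre of its underside, on the worktop; z up, x points away from the robot (within 9 degrees). Two open bays, each 76 x 76 mm inside, one behind the other: rear bay centred at x = +41 mm, y = 0, front bay at x = -41 mm, y = 0. Walls 6 mm thick; bay floors 10 mm and wall tops 34 mm above the worktop.
- sauce_bottle: Slim glass sauce bottle, red-and-green labels, dark red cap; 181 mm high, 0.21 to 0.32 kg. Stands upright; round, any yaw. Origin: centre of its underside, z up. Body 48 mm wide up to 90 mm; from there its contact surface is a smooth cone (8 degree slope) to 22 mm at the cap's top, so about 34 mm wide 140 mm up, where it can be gripped from above.
- green_jar: Clear spice jar, dark label, GREEN screw lid (fixed on); 102 mm high, about 46 mm wide all the way up (lid from 81 mm up); 0.09 to 0.13 kg. Stands upright, any yaw. Origin: centre of its underside, z up.
- red_jar: The look-alike that stays put: clear spice jar, RED screw lid, 108 mm high, 45 mm wide, loose. Origin: centre of its underside, z up.
Things that resemble listed ones, but are neither listed nor needed, are in the scene too. Of the things that look like the sauce_bottle, take the one that is farthest to the robot's left at the start.

How it is judged:
On the way, in this order (a step that is already met when the one before it is completed fails the run):
1. the sauce bottle stands in the rear bay (x of sauce_bottle in the frame of rack between 0.023 and 0.059 m and y of sauce_bottle in the frame of rack between -0.018 and 0.018 m and z of sauce_bottle in the frame of rack between 0.004 and 0.016 m and angle between sauce_bottle's own z axis and vertical below 0.175 rad), for 0.2 s.
2. then the green-lidded jar stands in the front bay (x of green_jar in the frame of rack between -0.059 and -0.023 m and y of green_jar in the frame of rack between -0.018 and 0.018 m and z of green_jar in the frame of rack between 0.004 and 0.016 m and angle between green_jar's own z axis and vertical below 0.175 rad), for 0.2 s.
At the end, for the whole second after the job is handed in: Bottle on the rear bay's floor, loaded first, and green-lidded jar on the front bay's floor: each within 18 mm of its bay's centre along x and y, within 10 degrees of upright, at rest; neither let go over 25 mm above the floor; red-lidded jar within 30 mm of its start (all of step 1 and all of step 2 and linear speed of each of sauce_bottle, green_jar below 0.02 m/s); the robot touches nothing.
It fails at once if the red-lidded jar is moved more than 30 mm (distance of red_jar from where it was at the start of the episode above 0.03 m).
It fails at once if the sauce bottle is dropped: over the rack, more than 25 mm above the bay's floor, and not held (x of sauce_bottle in the frame of rack between -0.085 and 0.085 m and y of sauce_bottle in the frame of rack between -0.044 and 0.044 m and z of sauce_bottle in the frame of rack above 0.035 m and contact force between the fingers and sauce_bottle below 0.05 N).
It fails at once if the green-lidded jar is dropped: over the rack, more than 25 mm above the bay's floor, and not held (x of green_jar in the frame of rack between -0.085 and 0.085 m and y of green_jar in the frame of rack between -0.044 and 0.044 m and z of green_jar in the frame of rack above 0.035 m and contact force between the fingers and green_jar below 0.05 N).
It also fails if it takes over 56 s, if anything falls off the work surface, if the arm or the gripper's body presses on something with over 40 N, if the wrist force passes 120 N, or if a joint passes its speed limit or range.

## Robot

A 6-joint arm with a two-finger parallel gripper is mounted at the origin on a cart in front of the work surface, level with it; the furniture and walls round the work are solid. World frame = base frame: x ahead of the robot, y to its left, z up, the work surface at z = 0. Lengths are in m, angles in rad, forces in N, time in s.
With the tool pointing down it reaches from about 0.375 to 0.9 m from the base axis. Payload 3.1 kg.
Tool frame: the origin (TCP) lies midway between the tips of the shut fingers; the grasp point (between the pads) lies grip_point_offset behind it (grip_point_offset is the distance from the TCP to the grasp point, in m); y points along the fingers, z is the direction in which the jaws open and shut, and the axes are right-handed (so a half turn about y gives the same grasp; the last joint's range is limited). The gripper opens to 87 mm and grips with 3 to 60 N. Pads are 19 mm wide; open, the fingers measure 117 mm over their backs; the gripper's body (75 mm by 190 mm) begins 51 mm behind the grasp point.
Start: joints at [1.109, 0.527, 1.433, -0, 1.181, -0.178], TCP at [0.175, 0.6, 0.223] pointing down, gripper open.
Joint ranges: [-3.08, 3.08], [-0.75, 2.2], [0.22, 2.44], [-1.43, 4.57], [0, 2.65], [-2.85, 2.85]. Speed limits (rad/s): [2.79, 2.79, 3.14, 3.14, 3.14, 3.14].

## Interface

Orientations are given as a unit quaternion [x, y, z, w].
In Python, from rig import * gives the robot as it stands.
- The arm moves only by the tool jog_arm, never from a script. Its argument "increments" is a list that holds one entry, the list of rows, each a list of 7 numbers: the turn, a rotation vector about the world's x, y, z in degrees, then the shift along the world's x, y, z in m, then the closure, from -1 (fully open) to 1 (shut), so that 0 is half open. In form: [[[rx, ry, rz, x, y, z, jaw], ...]]. A call has 1 to 8 rows; each row is the pose to reach, as a shift and turn from the pose measured when the call began; what a row does not reach only later rows make up. A row lasts 1/10 s, in which the tool goes at most 50 mm and 8.59 degrees, less where a joint would pass 70% of its speed; a pose out of reach is approached as far as the arm can. A call with a gripper value outside its range is refused whole. The fingers move at their own pace and stop on an object; "squeeze" is the grip in N (left out, the last holds). Time passes only in rows, so rows that repeat a pose let the fingers close. It gives the time, the measured TCP pose, the force and the opening at its end, in the units of the state.
- get_obs(): the state, without advancing time (a new reading comes with each control period).
- camera(name): name is "side" or "top"; returns the picture (384x512x3 uint8, red, green, blue); there is no depth.
- camera_info(name): a dict with "K" (3x3 intrinsics, pixels), "k1" (the pictures are not rectified: a ray, as slopes to the right and down, at radius r is drawn at 1 + k1 r^2 times it, then the intrinsics apply), "R" (3x3) and "t" (3): a world point X has camera coordinates R X + t. Camera axes: x right, y down, z forward; pixel columns grow to the right and rows downward; lengths in m; the calibration is good to about 2 mm. A picture is of the moment at which its call begins. camera_info takes no time and is no camera call.
- hand_in(): hands the job in, once; it reports no verdict.
The state is a dict: "time": time; "q": joint angles; "joint_velocities": joint speeds; "joint_torque": joint torques, N m; "position": TCP position; "tool_rot": TCP orientation; "ft_force": force on the tool from outside, world axes, zero at the start; "moment": the same for the moment, N m; "grip_width": finger opening in m.
Only numpy, scipy, OpenCV 4.12 (cv2) and the standard library are available. Lean on these libraries where they do the work, as an engineer would, in place of code of your own. Each camera call takes 0.05 s, during which the arm holds its last target.

## Working session

There is one attempt and no reset: what is moved stays moved. The work goes in short steps, Python scripts to look and compute and a tool call to move; the robot and the scene stay as the last step left them, time stands still between calls to the robot, and variables do not carry over. Pictures are saved under pics/ and viewed, and the job is handed in when it is done.

Besides the shell and the picture viewer there is one more tool, called after ">>>" as name(argument=value, ...), one argument or row to a line, values as JSON. jog_arm: Moves the arm, as the interface text tells. Its arguments: {"type":"object","properties":{"increments":{"type":"array","items":{"type":"array","items":{"type":"array","items":{"type":"number"}}}},"squeeze":{"type":"number"}},"required":["increments"]}

```bash
ls; mkdir -p pics
python3 - <<'E'
from rig import *
import cv2
print(get_obs())
for n in("side","top"):
    print(n,camera_info(n))
    cv2.imwrite(f"pics/{n}0.png",cv2.cvtColor(camera(n),cv2.COLOR_RGB2BGR))
E
```

```text
pics
{'time': 0.0, 'q': array([ 1.10849165e+00,  5.28442861e-01,  1.43391769e+00, -2.47545016e-05,
        1.18138709e+00, -1.78498315e-01]), 'joint_velocities': array([-1.38854412e-03, -5.10655202e-04,  2.81619868e-03,  5.90335050e-04,
        3.14556261e-04,  1.23541972e-05]), 'joint_torque': array([-3.21153275e-03, -4.40046072e+01, -1.76592207e+01,  6.31632912e-02,
        5.83018397e-02, -1.61461403e-04]), 'position': array([0.17464969, 0.59933178, 0.22158106]), 'tool_rot': array([ 0.70072513, -0.10023321,  0.09976865, -0.69927377]), 'ft_force': array([0.84869922, 0.12474378, 0.32289941]), 'moment': array([-0.00024633, -0.02185361,  0.00368232]), 'grip_width': 0.08681108050569525}
side {'K': array([[497.84067183,   0.        , 247.02799832],
       [  0.        , 497.84067183, 188.69041536],
       [  0.        ,   0.        ,   1.        ]]), 'k1': -0.0034365729160235436, 'R': array([[ 0.83707307, -0.54690885, -0.01412025],
       [-0.24295227, -0.34847851, -0.90528279],
       [ 0.49018656,  0.76121839, -0.42457472]]), 't': array([-0.37742983,  0.16580548,  0.85518981])}
top {'K': array([[348.15187838,   0.        , 248.63285471],
       [  0.        , 348.15187838, 197.77274637],
       [  0.        ,   0.        ,   1.        ]]), 'k1': -0.08631423866057868, 'R': array([[ 0.00529712, -0.99959785,  0.02785814],
       [-0.98370838, -0.01021494, -0.17948112],
       [ 0.17969351, -0.02645355, -0.9833669 ]]), 't': array([0.05791143, 0.4854687 , 0.89597617])}
```

View pics/side0.png

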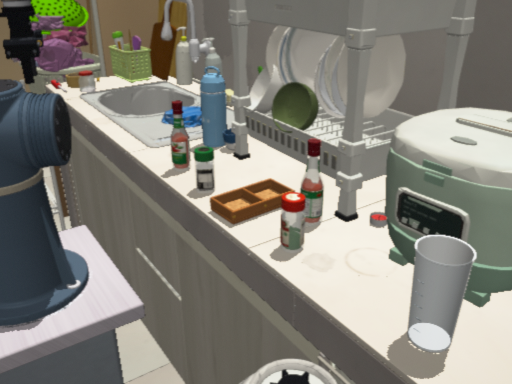

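View pics/top0.png

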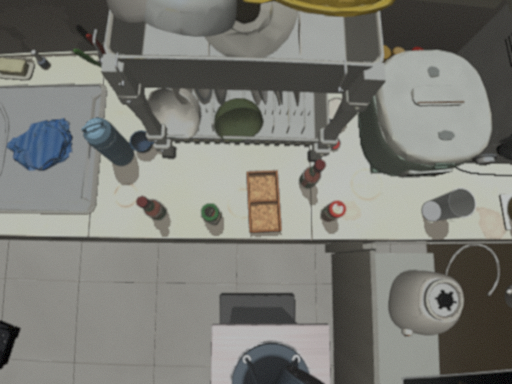

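Candidates that could be taken for the sauce bottle: the left bottle at side (180,135) / top (150,207), and the right look-alike at side (313,180) / top (312,175). The soap bottles at side (183,60) and (213,65) are pale or blue, so they don't match. For the jar: green lid at side (204,170) / top (211,214), red lid at side (292,220) / top (335,211). I pick the left bottle, since left in the top view is +y. Next I'll check it in close crops.

```bash
cat > h.py <<'E'
from rig import *
import numpy as np, cv2
from scipy.optimize import least_squares
C={n:camera_info(n) for n in("side","top")}
def proj(n,X):
    c=C[n];p=c["R"]@np.asarray(X,float)+c["t"];s=p[:2]/p[2];s=s*(1+c["k1"]*(s@s))
    return c["K"][:2,:2]@s+c["K"][:2,2]
def ray(n,uv):
    c=C[n];d=np.array([c["k1"],0,0,0,0.])
    s=cv2.undistortPoints(np.array([[uv]],float),c["K"],d)[0,0]
    return -c["R"].T@c["t"], c["R"].T@np.array([s[0],s[1],1])
def onz(n,uv,z):
    o,d=ray(n,uv);return o+d*(z-o[2])/d[2]
def tri(us,ut):
    A=[];b=[]
    for n,u in(("side",us),("top",ut)):
        o,d=ray(n,u);d/=np.linalg.norm(d);P=np.eye(3)-np.outer(d,d);A.append(P);b.append(P@o)
    x,r,_,_=np.linalg.lstsq(np.vstack(A),np.hstack(b),rcond=None);return x,np.sqrt(r)
E
python3 - <<'E'
import cv2,numpy as np
s=cv2.imread('pics/side0.png');t=cv2.imread('pics/top0.png')
a=cv2.resize(s[90:260,150:340],None,fx=4,fy=4,interpolation=2)[:600,:780]
cv2.imwrite('pics/c_s.png',a)
b=cv2.resize(t[150:250,110:300],None,fx=4,fy=4,interpolation=2)
cv2.imwrite('pics/c_t.png',b)
E
```

```text
(no output)
```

View pics/c_s.png

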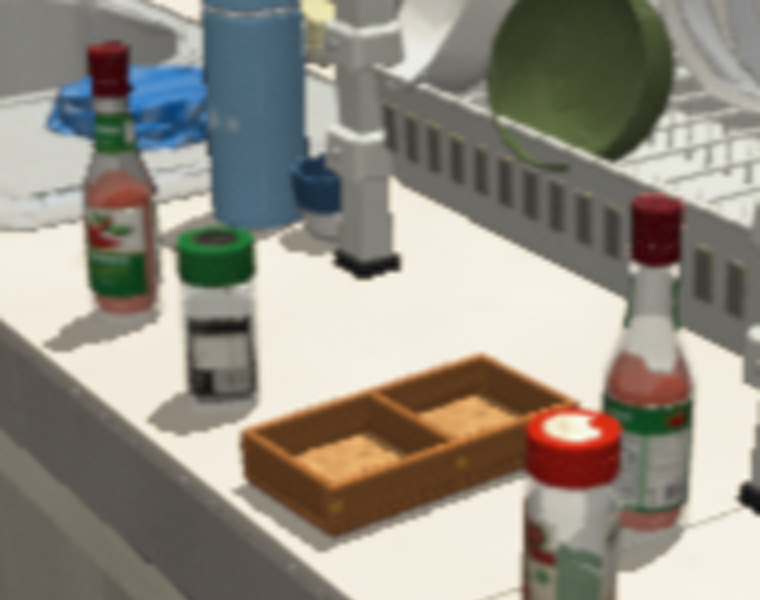

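View pics/c_t.png

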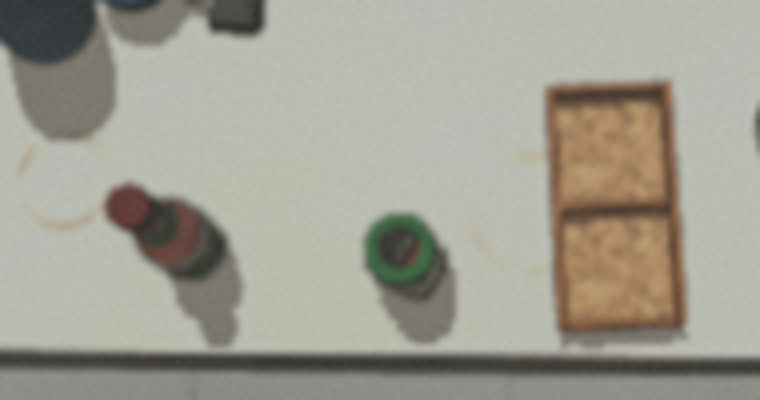

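The crops show the left bottle with its dark red cap at top pixel (142,201) and side pixel (177,107). The green-lidded jar is at top (211,213) and side (204,155). The rack is empty, with its two bays stacked along x. Next I'll measure by masks.

```bash
cat > m.py <<'E'
from h import *
def mask_c(img,box,hs,smin,vmin=20):
    h=cv2.cvtColor(img,cv2.COLOR_BGR2HSV);x0,y0,x1,y1=box
    m=np.zeros(h.shape[:2],np.uint8)
    for lo,hi in hs: m|=cv2.inRange(h,(lo,smin,vmin),(hi,255,255))
    k=np.zeros_like(m);k[y0:y1,x0:x1]=m[y0:y1,x0:x1]
    n,l,st,ce=cv2.connectedComponentsWithStats(k);i=1+np.argmax(st[1:,4]);return (l==i).astype(np.uint8),st[i],ce[i]
E
python3 - <<'E'
from m import *
s=cv2.imread('pics/side0.png');t=cv2.imread('pics/top0.png')
red=[(0,8),(170,180)];gr=[(45,85)];wood=[(5,20)]
for nm,bs,bt,hs,sm in [("cap",(168,98,188,118),(132,192,150,209),red,100),
  ("greenlid",(192,143,216,166),(198,200,222,224),gr,90),
  ("redlid",(278,188,308,214),(320,195,350,225),red,100)]:
    _,a,ca=mask_c(s,bs,hs,sm);_,b,cb=mask_c(t,bt,hs,sm)
    print(nm,a,ca,b,cb,tri(ca,cb))
    # tri of centroids
for box in [(235,160,295,245)]:
    m,b,c=mask_c(t,box,wood,90)
    print(b,c); r=cv2.minAreaRect(np.argwhere(m)[:,::-1].astype(np.float32));print(r)
    P=cv2.boxPoints(r);Q=np.array([onz("top",p,.034) for p in P]);print(Q.round(4));print(Q.mean(0), np.linalg.norm(Q-np.roll(Q,1,0),axis=1))
    ap=cv2.approxPolyDP(cv2.convexHull(np.argwhere(m)[:,::-1].astype(np.int32)),4,True)[:,0];print(ap);print(np.array([onz("top",p,.034) for p in ap.astype(float)]).round(4))
m,b,c=mask_c(s,(205,170,298,225),wood,90)
ap=cv2.approxPolyDP(cv2.convexHull(np.argwhere(m)[:,::-1].astype(np.int32)),2.5,True)[:,0];print("side",ap)
print(np.array([onz("side",p,.034) for p in ap.astype(float)]).round(4))
E
```

```text
cap [172 101  10  13 111] [176.65765766 106.63963964] [138 198   9   8  56] [141.75       201.42857143] (array([0.45009672, 0.31422376, 0.16796166]), array([0.00132193]))
greenlid [195 146  18  15 207] [203.67149758 154.06280193] [203 215   8   5  15] [206.73333333 217.46666667] (array([0.43139488, 0.16533135, 0.09134941]), array([0.01072821]))
redlid [281 192  25  20 365] [292.76164384 202.46027397] [328 201  18  16 123] [336.00813008 208.83739837] (array([ 0.44834797, -0.16034316,  0.0968252 ]), array([0.000632]))
[ 247  171   34   62 1805] [263.34736842 201.98227147]
((263.51995849609375, 201.3990020751953), (60.174827575683594, 31.061199188232422), 87.1375961303711)
[[ 0.5586  0.0677  0.034 ]
 [ 0.5642 -0.0183  0.034 ]
 [ 0.3976 -0.0248  0.034 ]
 [ 0.3929  0.0586  0.034 ]]
[0.47833281 0.02080524 0.034     ] [0.16596071 0.08619163 0.16666029 0.08356034]
[[279 230]
 [250 231]
 [247 173]
 [276 171]]
[[ 0.3994 -0.0207  0.034 ]
 [ 0.3962  0.0573  0.034 ]
 [ 0.5561  0.0663  0.034 ]
 [ 0.5629 -0.014   0.034 ]]
side [[297 192]
 [295 200]
 [235 223]
 [211 208]
 [211 197]
 [270 178]]
[[ 0.5651 -0.0274  0.034 ]
 [ 0.537  -0.0561  0.034 ]
 [ 0.3784 -0.0689  0.034 ]
 [ 0.3711  0.0137  0.034 ]
 [ 0.3967  0.0591  0.034 ]
 [ 0.5606  0.0686  0.034 ]]
```

Run:
```python
from m import *
s=cv2.imread('pics/side0.png');t=cv2.imread('pics/top0.png')
h=cv2.cvtColor(t,cv2.COLOR_BGR2HSV)
print(h[213,201:221].tolist())
m,b,c=mask_c(t,(197,198,224,225),[(40,90)],50)
(hc,r)=cv2.minEnclosingCircle(np.argwhere(m)[:,::-1].astype(np.float32));print(b,c,hc,r)
M=cv2.moments(cv2.convexHull(np.argwhere(m)[:,::-1].astype(np.int32)));cc=np.array([M['m10'],M['m01']])/M['m00'];print(cc)
print("top@.102",onz("top",cc,.102),"tri",tri((203.7,154.1),cc),"side@.09",onz("side",(203.7,154.1),.0915))
for n in("side","top"): o,_=ray(n,(0,0));print(n,o)
X=onz("top",cc,.102)
for nm,p,zs in(("jar",X,(0,.102)),("bot",(.450,.314),(0,.09,.14,.181))):
  for z in zs: print(nm,z,proj("side",(p[0],p[1],z)).round(1),proj("top",(p[0],p[1],z)).round(1))
print("bottle cap top@.165",onz("top",(141.75,201.43),.168),onz("side",(176.66,106.64),.168))
```

```text
[[56, 42, 133], [62, 79, 107], [61, 88, 101], [58, 74, 89], [55, 44, 69], [21, 31, 58], [12, 22, 58], [21, 27, 66], [27, 32, 72], [19, 37, 76], [21, 39, 66], [8, 66, 73], [10, 90, 91], [27, 66, 85], [55, 78, 101], [62, 93, 102], [62, 94, 95], [57, 65, 79], [35, 37, 76], [28, 33, 94]]
[202 204  17  18 162] [209.7962963  212.53703704] (209.75143432617188, 212.19142150878906) 8.812185287475586
[209.76811594 212.25476735]
top@.102 [0.4364059  0.16035126 0.102     ] tri (array([0.43780126, 0.16118189, 0.09213586]), array([3.80900483e-05])) side@.09 [0.43859432 0.16264535 0.0915    ]
side [-0.06298339 -0.79962628  0.50786342]
top [0.31625177 0.08654892 0.96659246]
jar 0 [205.3 190.3] [212.8 217.3]
jar 0.102 [203.1 150.3] [209.8 212.3]
bot 0 [181.7 168.6] [158.  211.9]
bot 0.09 [179.3 136.3] [150. 207.]
bot 0.14 [177.9 117.4] [144.8 203.8]
bot 0.181 [176.7 101.5] [140.1 200.9]
bottle cap top@.165 [0.45094558 0.31384146 0.168     ] [0.44913631 0.31435708 0.168     ]
```

Run:
```python
from m import *
import rig
print([k for k in dir(rig) if not k.startswith('_')])
print(getattr(rig,'grip_point_offset',None))
from scipy.spatial.transform import Rotation as R
print(R.from_quat(get_obs()['tool_rot']).as_matrix().round(3))
for n,uv in(("top",(169,153)),("top",(322,150)),("side",(242,155)),("side",(346,215)),("top",(123,163)),("side",(214,146))): print(n,uv,onz(n,uv,0).round(3))
p=onz("top",(169,153),0)
for z in(.2,.3,.4,.5): print(z,proj("top",(p[0],p[1],z)).round(),proj("side",(p[0],p[1],z)).round())
print("lookalike",tri((314,147),(319,165)))
```

```text
['Unreachable', 'camera', 'camera_info', 'get_obs', 'grip_point_offset', 'hand_in']
0.0187
[[ 0.96  -0.001  0.28 ]
 [-0.28  -0.002  0.96 ]
 [-0.    -1.    -0.002]]
top (169, 153) [0.622 0.291 0.   ]
top (322, 150) [ 0.637 -0.154  0.   ]
side (242, 155) [0.634 0.306 0.   ]
side (346, 215) [ 0.625 -0.122  0.   ]
top (123, 163) [0.591 0.423 0.   ]
side (214, 146) [0.606 0.415 0.   ]
0.2 [152. 127.] [240.  86.]
0.3 [141. 109.] [239.  46.]
0.4 [126.  85.] [238.   4.]
0.5 [105.  52.] [237. -41.]
lookalike (array([ 0.54342014, -0.10307301,  0.16718954]), array([0.00100433]))
```

Measured positions:
- Bottle (0.450, 0.314)
- Green jar (0.437, 0.161)
- Rack centre (0.479, 0.021), yaw about 2.7°
- Red jar (0.448, -0.160)

The lid heights and rack size match the given values. The dish-rack posts stand at x≈0.63, clear of the work. I'll approach the bottle with the jaws along y.

>>> jog_arm(
  increments=[
    [[0,0,3,0.035,-0.035,0.02,-1],[0,0,6,0.07,-0.07,0.03,-1],[0,0,9,0.105,-0.105,0.03,-1],[0,0,12,0.14,-0.14,0.03,-1],[0,0,15,0.175,-0.175,0.03,-1],[0,0,18,0.21,-0.21,0.03,-1],[0,0,18,0.245,-0.25,0.03,-1],[0,0,18,0.275,-0.285,0.03,-1]],
  ],
  squeeze=25,
)

```text
time: 0.9
position: [0.45, 0.3133, 0.2514]
tool_rot: [0.708, 0.01, -0.011, -0.706]
ft_force: [0.5, 1.1, -0.2]
grip_width: 0.087
```

>>> jog_arm(
  increments=[
    [[0,0,0,0,0,0,-1],[0,0,0,0,0,0,-1]],
  ],
)

```text
time: 1.1
position: [0.4505, 0.3122, 0.2509]
tool_rot: [0.708, 0.009, -0.01, -0.706]
ft_force: [-0.2, 0.6, 0.5]
grip_width: 0.0871
```

Run:
```python
from m import *
from scipy.spatial.transform import Rotation as R
o=get_obs();print(o['position'],R.from_quat(o['tool_rot']).as_matrix().round(3),o['q'])
for n in("side","top"): cv2.imwrite(f"pics/{n}1.png",cv2.cvtColor(camera(n),cv2.COLOR_RGB2BGR))
a=cv2.imread('pics/side1.png');b=cv2.imread('pics/top1.png')
c=np.hstack([cv2.resize(a[0:200,100:260],None,fx=2.5,fy=2.5),cv2.resize(b[100:300,80:240],None,fx=2.5,fy=2.5)]);cv2.imwrite('pics/c1.png',c)
```

```text
[0.45045428 0.31220636 0.25087665] [[ 1.    -0.002 -0.027]
 [ 0.027 -0.002  1.   ]
 [-0.002 -1.    -0.002]] [ 4.02698819e-01  3.91554666e-01  1.59109920e+00 -1.07863520e-03
  1.16185430e+00 -1.19465568e+00]
```

View pics/c1.png

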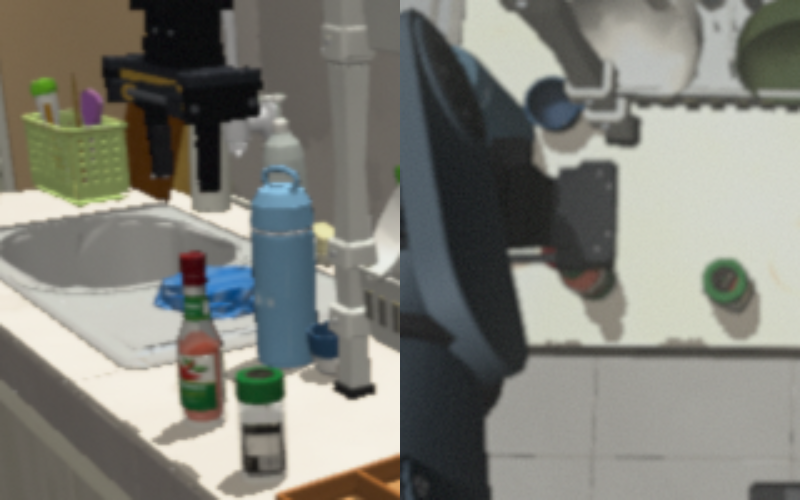

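The picture shows the open jaws straddling the line of the bottle (cap at crop (193,265)), with the flask and jar clear to the sides. I'll descend to grip at about 142 mm.

>>> jog_arm(
  increments=[
    [[0,0,0,0,0.001,-0.03,-1],[0,0,0,0,0.001,-0.06,-1],[0,0,0,0,0.001,-0.085,-1],[0,0,0,0,0.001,-0.105,-1],[0,0,0,0,0.001,-0.12,-1],[0,0,0,0,0.001,-0.127,-1],[0,0,0,0,0.001,-0.127,-1]],
  ],
)

```text
time: 1.9
position: [0.4474, 0.3157, 0.1232]
tool_rot: [0.708, 0.01, -0.013, -0.706]
ft_force: [-0.1, 0.3, -0.3]
grip_width: 0.087
```

>>> jog_arm(
  increments=[
    [[0,0,0,0,0,0,0.0],[0,0,0,0,0,0,0.2],[0,0,0,0,0,0,0.5],[0,0,0,0,0,0,1],[0,0,0,0,0,0,1],[0,0,0,0,0,0,1],[0,0,0,0,0,0,1],[0,0,0,0,0,0,1]],
  ],
  squeeze=25,
)

```text
time: 2.7
position: [0.4474, 0.3155, 0.1232]
tool_rot: [0.708, 0.01, -0.013, -0.706]
ft_force: [-0.3, -1.8, 1.0]
grip_width: 0.0355
```

Run:
```python
from m import *
o=get_obs();print(o['position'],o['grip_width'],o['ft_force'])
cv2.imwrite(f"pics/side2.png",cv2.cvtColor(camera("side"),cv2.COLOR_RGB2BGR))
a=cv2.imread('pics/side2.png')
cv2.imwrite('pics/c2.png',cv2.resize(a[50:200,100:260],None,fx=4,fy=4))
```

```text
[0.44743504 0.31545069 0.1232316 ] 0.03550554432048159 [-0.25907035 -1.80807639  0.98633593]
```

View pics/c2.png

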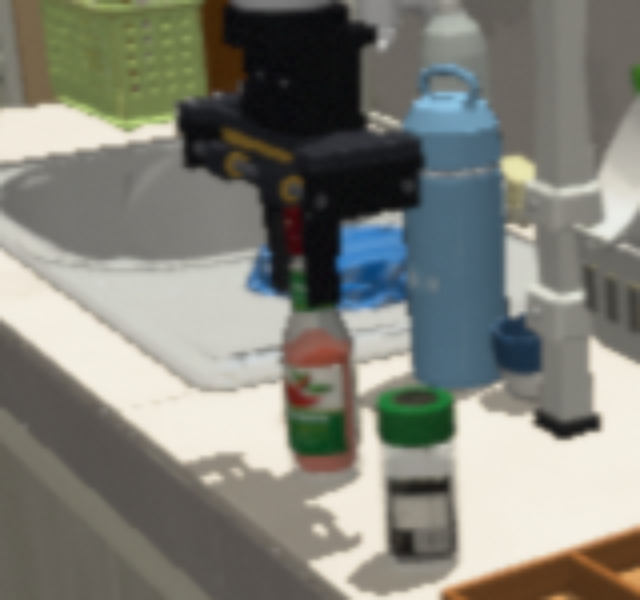

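The bottle is gripped at 35.5 mm width, as expected at about 140 mm up. I'll lift it clear of the jar, then carry it over.

>>> jog_arm(
  increments=[
    [[0,0,0,0,0,0.01,1],[0,0,0,0,0,0.03,1],[0,0,0,0,0,0.055,1],[0,0,0,0,0,0.085,1],[0,0,0,0,0,0.115,1],[0,0,0,0,0,0.135,1],[0,0,0,0,0,0.14,1],[0,0,0,0,0,0.14,1]],
  ],
)

```text
time: 3.55
position: [0.4473, 0.3156, 0.2638]
tool_rot: [0.708, 0.011, -0.013, -0.706]
ft_force: [-0.5, 0.2, -2.2]
grip_width: 0.0355
```

>>> jog_arm(
  increments=[
    [[0,0,0,0.01,-0.02,0,1],[0,0,0,0.025,-0.05,0,1],[0,0,0,0.04,-0.085,0,1],[0,0,0,0.05,-0.12,0,1],[0,0,0,0.06,-0.155,0,1],[0,0,0,0.065,-0.19,0,1],[0,0,0,0.07,-0.22,0,1],[0,0,0,0.07,-0.24,0,1]],
  ],
)

```text
time: 4.35
position: [0.5168, 0.0734, 0.2617]
tool_rot: [0.708, 0.009, -0.014, -0.706]
ft_force: [0.9, 1.0, -2.6]
grip_width: 0.0353
```

>>> jog_arm(
  increments=[
    [[0,0,0,0.001,-0.02,0,1],[0,0,0,0.002,-0.04,-0.01,1],[0,0,0,0.002,-0.051,-0.03,1],[0,0,0,0.002,-0.051,-0.05,1],[0,0,0,0.002,-0.051,-0.06,1],[0,0,0,0.002,-0.051,-0.06,1]],
  ],
)

```text
time: 4.95
position: [0.5167, 0.0228, 0.1992]
tool_rot: [0.708, 0.006, -0.016, -0.706]
ft_force: [-1.0, -0.1, -3.2]
grip_width: 0.035
```

Run:
```python
from m import *
o=get_obs();print(o['position'],o['grip_width'],o['ft_force'])
for n in("side","top"): cv2.imwrite(f"pics/{n}3.png",cv2.cvtColor(camera(n),cv2.COLOR_RGB2BGR))
a=cv2.imread('pics/side3.png');b=cv2.imread('pics/top3.png')
c=np.hstack([cv2.resize(a[80:230,200:330],None,fx=3,fy=3),cv2.resize(b[120:270,200:330],None,fx=3,fy=3)]);cv2.imwrite('pics/c3.png',c)
for x,y in((.5195,.0224),(.522,.0224)):
  for z in(.067,.077,.167): print(x,z,proj("side",(x,y,z)).round(1),proj("top",(x,y,z)).round(1))
```

```text
[0.51674649 0.02276031 0.19920562] 0.0350177908458281 [-0.98737539 -0.0992918  -3.20153155]
0.5195 0.067 [267.1 175.6] [263.8 183.5]
0.5195 0.077 [267.1 171.4] [264.  182.7]
0.5195 0.167 [267.2 132.4] [266.7 174.2]
0.522 0.067 [268.  175.3] [263.8 182.6]
0.522 0.077 [268.  171.2] [264.  181.7]
0.522 0.167 [268.2 132.2] [266.7 173.2]
```

View pics/c3.png

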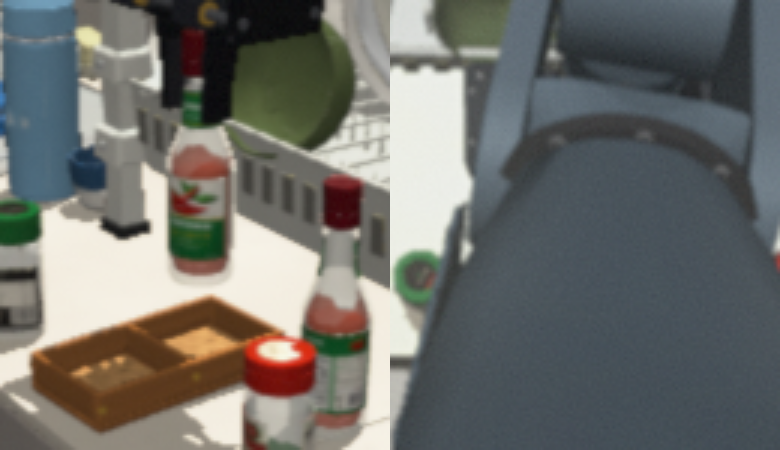

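The bottle hangs upright at side columns 258–277 (centre about 267), which matches the projection of the rear-bay axis at 267. I'll lower it, slowly at the end.

>>> jog_arm(
  increments=[
    [[0,0,0,0.001,0,-0.015,1],[0,0,0,0.001,0,-0.03,1],[0,0,0,0.001,0,-0.043,1],[0,0,0,0.001,0,-0.052,1],[0,0,0,0.001,0,-0.058,1],[0,0,0,0.001,0,-0.06,1],[0,0,0,0.001,0,-0.06,1]],
  ],
  squeeze=30,
)

```text
time: 5.75
position: [0.52, 0.0227, 0.1417]
tool_rot: [0.708, 0.009, -0.014, -0.706]
ft_force: [-0.6, -0.6, -3.7]
grip_width: 0.0352
```

>>> jog_arm(
  increments=[
    [[0,0,0,0,0,-0.001,1],[0,0,0,0,0,-0.002,1],[0,0,0,0,0,-0.003,1],[0,0,0,0,0,-0.003,1]],
  ],
)

```text
time: 6.15
position: [0.52, 0.0227, 0.1387]
tool_rot: [0.708, 0.009, -0.014, -0.706]
ft_force: [-0.1, -0.0, -2.7]
grip_width: 0.0351
```

>>> jog_arm(
  increments=[
    [[0,0,0,0,0,-0.001,1],[0,0,0,0,0,-0.002,1],[0,0,0,0,0,-0.003,1],[0,0,0,0,0,-0.003,1]],
  ],
)

```text
time: 6.55
position: [0.5199, 0.0227, 0.1355]
tool_rot: [0.708, 0.009, -0.014, -0.706]
ft_force: [0.2, 0.1, -2.9]
grip_width: 0.0353
```

>>> jog_arm(
  increments=[
    [[0,0,0,0,0,-0.001,1],[0,0,0,0,0,-0.002,1],[0,0,0,0,0,-0.002,1]],
  ],
)

```text
time: 6.85
position: [0.5198, 0.0227, 0.1334]
tool_rot: [0.708, 0.008, -0.014, -0.706]
ft_force: [0.3, -0.0, -2.8]
grip_width: 0.035
```

Run:
```python
from m import *
o=get_obs();print(o['position'],o['grip_width'],o['ft_force'])
for n in("side",): cv2.imwrite(f"pics/{n}4.png",cv2.cvtColor(camera(n),cv2.COLOR_RGB2BGR))
a=cv2.imread('pics/side4.png')
cv2.imwrite('pics/c4.png',cv2.resize(a[80:230,200:350],None,fx=4,fy=4))
```

```text
[0.51979595 0.02272371 0.13336852] 0.03500644303254391 [ 0.3259682  -0.04676743 -2.829708  ]
```

View pics/c4.png

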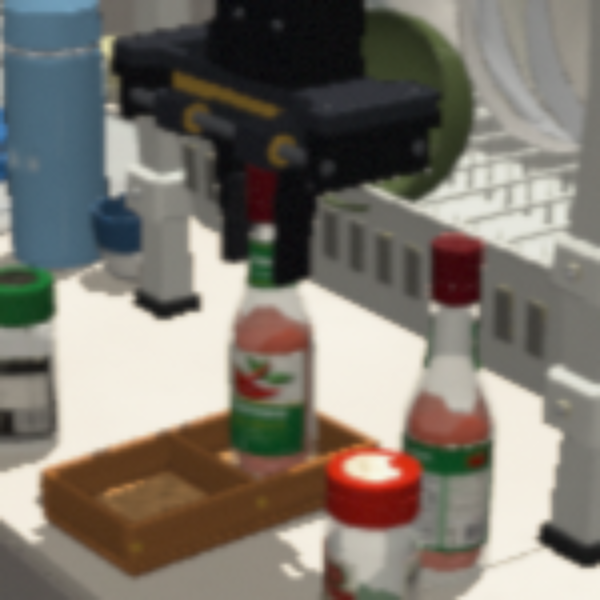

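The bottle is in the rear bay, not yet touching (the force still shows its weight).

>>> jog_arm(
  increments=[
    [[0,0,0,0,0,-0.001,1],[0,0,0,0,0,-0.001,1],[0,0,0,0,0,-0.002,1],[0,0,0,0,0,-0.002,1]],
  ],
)

```text
time: 7.3
position: [0.5212, 0.0225, 0.1331]
tool_rot: [0.708, 0.01, -0.013, -0.706]
ft_force: [-0.9, -0.5, 8.8]
grip_width: 0.0352
```

Contact with the floor. Releasing.

>>> jog_arm(
  increments=[
    [[0,0,0,0,0,0.001,1],[0,0,0,0,0,0.001,0.1],[0,0,0,0,0,0.001,-0.2],[0,0,0,0,0,0.001,-0.6],[0,0,0,0,0,0.001,-1],[0,0,0,0,0,0.001,-1],[0,0,0,0,0,0.001,-1]],
  ],
)

```text
time: 8.0
position: [0.5212, 0.0225, 0.134]
tool_rot: [0.708, 0.01, -0.013, -0.706]
ft_force: [-0.1, -0.3, -0.1]
grip_width: 0.0711
```

Run:
```python
from m import *
o=get_obs();print(o['position'],o['grip_width'],o['ft_force'])
a=cv2.cvtColor(camera("side"),cv2.COLOR_RGB2BGR)
cv2.imwrite('pics/c5.png',cv2.resize(a[80:230,200:350],None,fx=4,fy=4))
```

```text
[0.52118925 0.02247383 0.13404871] 0.07108102807132922 [-0.11958725 -0.33921282 -0.0981301 ]
```

View pics/c5.png

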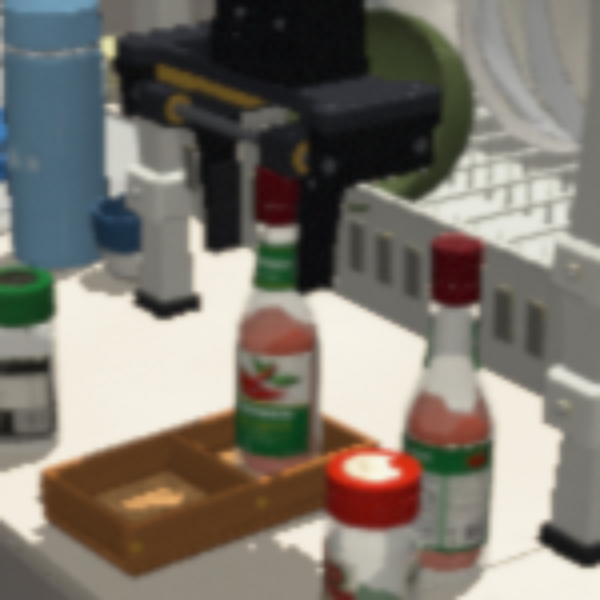

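The bottle stands upright in the rear bay at side (269,170), and the fingers are clear of it. I'll rise, then go to the green jar.

>>> jog_arm(
  increments=[
    [[0,0,0,0,0,0,-1],[0,0,0,0,0,0.01,-1],[0,0,0,0,0,0.03,-1],[0,0,0,0,0,0.055,-1],[0,0,0,0,0,0.08,-1],[0,0,0,0,0,0.1,-1],[0,0,0,0,0,0.105,-1],[0,0,0,0,0,0.105,-1]],
  ],
)

```text
time: 8.85
position: [0.5216, 0.0225, 0.2401]
tool_rot: [0.708, 0.011, -0.012, -0.706]
ft_force: [0.7, 1.4, 0.4]
grip_width: 0.0871
```

>>> jog_arm(
  increments=[
    [[0,0,0,-0.01,0.02,0,-1],[0,0,0,-0.025,0.045,0,-1],[0,0,0,-0.04,0.07,0,-1],[0,0,0,-0.055,0.095,0,-1],[0,0,0,-0.07,0.12,-0.02,-1],[0,0,0,-0.084,0.138,-0.05,-1],[0,0,0,-0.084,0.1385,-0.08,-1],[0,0,0,-0.084,0.1385,-0.09,-1]],
  ],
)

```text
time: 9.65
position: [0.4342, 0.1612, 0.147]
tool_rot: [0.709, 0.008, -0.015, -0.705]
ft_force: [-0.7, 0.3, 0.2]
grip_width: 0.0871
```

Run:
```python
from m import *
from scipy.spatial.transform import Rotation as R
o=get_obs();print(o['position'],o['grip_width'],o['ft_force'],R.from_quat(o['tool_rot']).as_matrix().round(3))
for n in("side","top"): cv2.imwrite(f"pics/{n}6.png",cv2.cvtColor(camera(n),cv2.COLOR_RGB2BGR))
a=cv2.imread('pics/side6.png');b=cv2.imread('pics/top6.png')
c=np.hstack([cv2.resize(a[80:230,160:340],None,fx=2.2,fy=2.2),cv2.resize(b[120:270,160:340],None,fx=2.2,fy=2.2)]);cv2.imwrite('pics/c6.png',c)
```

```text
[0.43424828 0.16116101 0.14699755] 0.08705514720159593 [-0.69589219  0.28985878  0.22891954] [[ 0.999 -0.01  -0.034]
 [ 0.033 -0.005  0.999]
 [-0.01  -1.    -0.004]]
```

View pics/c6.png

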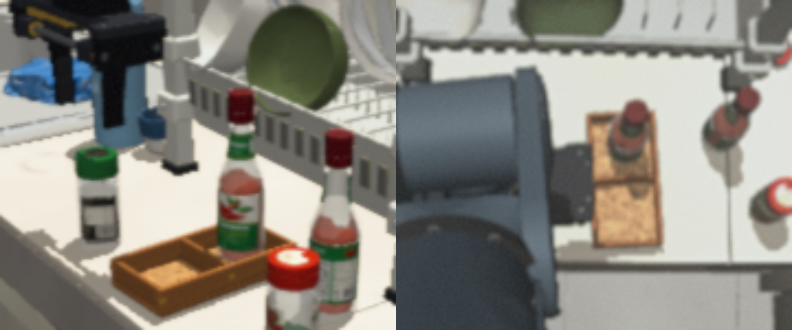

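The bottle stands upright in the rear bay (cap at top-crop (635,108) and side-crop (241,98)). The jaws are above the green jar. I'll check the bottle's position numerically while continuing.

Run:
```python
from m import *
s=cv2.imread('pics/side6.png');t=cv2.imread('pics/top6.png')
red=[(0,8),(170,180)]
_,a,ca=mask_c(s,(260,118,278,140),red,100);_,b,cb=mask_c(t,(260,160,276,180),red,100)
x,r=tri(ca,cb);print(a,ca,b,cb,x,r)
th=np.radians(2.7);d=x[:2]-[.479,.0205];print(np.array([[np.cos(th),np.sin(th)],[-np.sin(th),np.cos(th)]])@d)
```

```text
[264 120  12  16 170] [269.05882353 127.44705882] [264 167  10   9  62] [268.67741935 170.70967742] [0.52387454 0.01948268 0.1783491 ] [0.00205712]
[ 0.04477681 -0.00313007]
```

>>> jog_arm(
  increments=[
    [[0,0,0,0.003,0,-0.02,-1],[0,0,0,0.003,0,-0.04,-1],[0,0,0,0.003,0,-0.06,-1],[0,0,0,0.003,0,-0.078,-1],[0,0,0,0.003,0,-0.09,-1],[0,0,0,0.003,0,-0.094,-1],[0,0,0,0.003,0,-0.094,-1]],
  ],
  squeeze=15,
)

```text
time: 10.45
position: [0.4402, 0.1603, 0.0546]
tool_rot: [0.708, 0.009, -0.013, -0.706]
ft_force: [-0.0, -0.4, 0.7]
grip_width: 0.0872
```

>>> jog_arm(
  increments=[
    [[0,0,0,0,0,0,-0.4],[0,0,0,0,0,0,0],[0,0,0,0,0,0,0.5],[0,0,0,0,0,0,1],[0,0,0,0,0,0,1],[0,0,0,0,0,0,1],[0,0,0,0,0,0,1]],
  ],
  squeeze=15,
)

```text
time: 11.15
position: [0.4402, 0.1605, 0.0547]
tool_rot: [0.708, 0.009, -0.013, -0.706]
ft_force: [0.2, 0.8, 1.6]
grip_width: 0.052
```

The bottle sits at rack (+45, -3) mm, well inside tolerance. I'll finish closing on the jar.

>>> jog_arm(
  increments=[
    [[0,0,0,0,0,0,1],[0,0,0,0,0,0,1],[0,0,0,0,0,0,1],[0,0,0,0,0,0,1]],
  ],
)

```text
time: 11.55
position: [0.4403, 0.1605, 0.0547]
tool_rot: [0.708, 0.009, -0.013, -0.706]
ft_force: [0.2, 0.6, 0.8]
grip_width: 0.0517
```

Run:
```python
from m import *
o=get_obs();print(o['position'],o['grip_width'],o['ft_force'])
a=cv2.cvtColor(camera("side"),cv2.COLOR_RGB2BGR)
cv2.imwrite('pics/c7.png',cv2.resize(a[80:230,160:310],None,fx=4,fy=4))
```

```text
[0.44026986 0.1604753  0.05472327] 0.0516646489869708 [0.22330259 0.62437461 0.83872123]
```

View pics/c7.png

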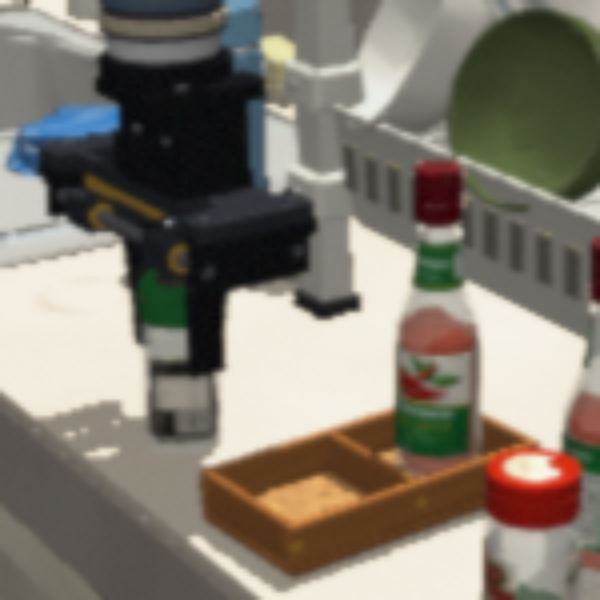

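The jar is between the pads and upright, but the width reads 51.7 mm against about 46 mm stated. I'll test it with a small lift.

>>> jog_arm(
  increments=[
    [[0,0,0,0,0,0.005,1],[0,0,0,0,0,0.015,1],[0,0,0,0,0,0.03,1],[0,0,0,0,0,0.04,1],[0,0,0,0,0,0.04,1]],
  ],
  squeeze=20,
)

```text
time: 12.1
position: [0.4413, 0.1606, 0.0963]
tool_rot: [0.708, 0.01, -0.012, -0.706]
ft_force: [-0.1, -1.1, -0.6]
grip_width: 0.0519
```

Run:
```python
from m import *
o=get_obs();print(o['position'],o['grip_width'],o['ft_force'])
a=cv2.cvtColor(camera("side"),cv2.COLOR_RGB2BGR)
cv2.imwrite('pics/side8.png',a)
cv2.imwrite('pics/c8.png',cv2.resize(a[100:200,160:260],None,fx=6,fy=6))
```

```text
[0.44131775 0.16060905 0.09629378] 0.05186127298859831 [-0.07148964 -1.09275732 -0.57542084]
```

View pics/c8.png

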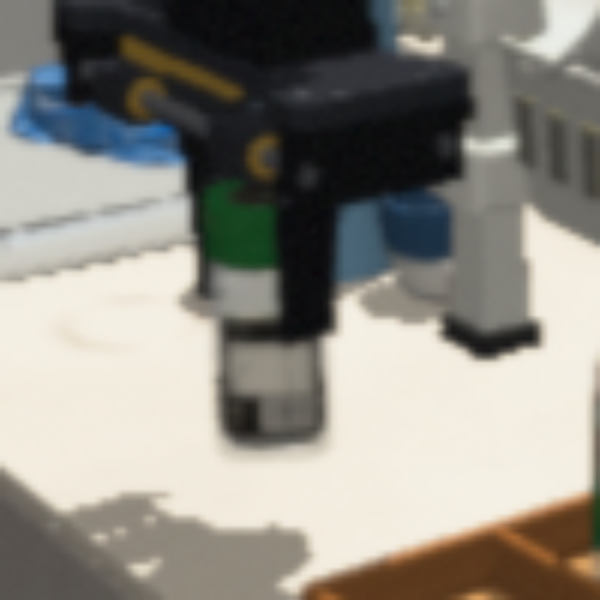

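The jar is lifted and held, upright to about 1–2°. I'll carry it over the front bay.

>>> jog_arm(
  increments=[
    [[0,0,0,0,0,0.02,1],[0,0,0,0,0,0.04,1],[0,0,0,0,-0.025,0.045,1],[0,0,0,0,-0.055,0.045,1],[0,0,0,0,-0.085,0.045,1],[0,0,0,0,-0.115,0.045,1],[0,0,0,0,-0.135,0.045,1],[0,0,0,0,-0.142,0.045,1]],
  ],
)

```text
time: 12.95
position: [0.4407, 0.017, 0.1402]
tool_rot: [0.708, 0.009, -0.012, -0.706]
ft_force: [-0.8, 0.4, -0.9]
grip_width: 0.0521
```

>>> jog_arm(
  increments=[
    [[0,0,0,0,0,0,1],[0,0,0,0,0,-0.01,1],[0,0,0,0,0,-0.02,1],[0,0,0,0,0,-0.02,1]],
  ],
)

```text
time: 13.35
position: [0.4393, 0.018, 0.1186]
tool_rot: [0.708, 0.008, -0.014, -0.706]
ft_force: [0.3, -0.2, -1.5]
grip_width: 0.0511
```

Run:
```python
from m import *
o=get_obs();print(o['position'],o['grip_width'],o['ft_force'])
a=cv2.cvtColor(camera("side"),cv2.COLOR_RGB2BGR)
cv2.imwrite('pics/side9.png',a)
cv2.imwrite('pics/c9.png',cv2.resize(a[100:230,190:320],None,fx=4.6,fy=4.6))
zb=o['position'][2]-.0547
print(zb,[proj("side",(.438,.0186,zb+d)).round(1).tolist() for d in(0,.05,.1)])
```

```text
[0.43925629 0.01803934 0.11861014] 0.05113255413925511 [ 0.25203435 -0.22959683 -1.4627665 ]
0.06391013845287252 [[236.7, 186.4], [236.2, 164.6], [235.6, 141.8]]
```

View pics/c9.png

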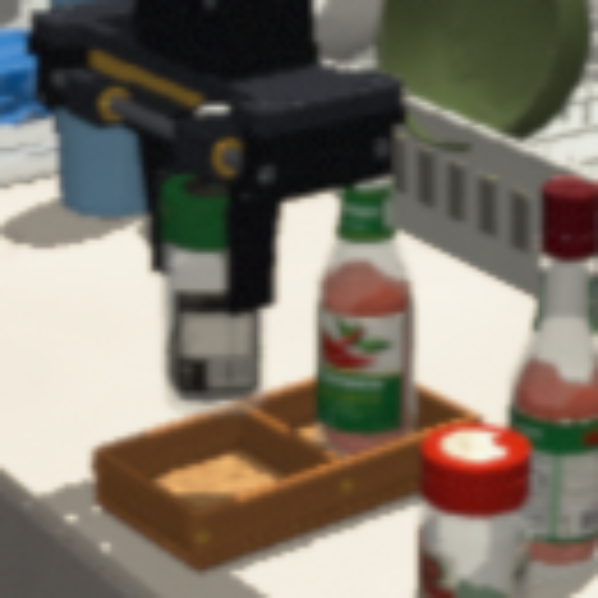

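The jar's base is centred at side column 236.4, against 236.7 predicted for the bay centre. Lowering.

>>> jog_arm(
  increments=[
    [[0,0,0,0.001,0,-0.012,1],[0,0,0,0.001,0,-0.024,1],[0,0,0,0.001,0,-0.034,1],[0,0,0,0.001,0,-0.042,1],[0,0,0,0.001,0,-0.047,1],[0,0,0,0.001,0,-0.049,1],[0,0,0,0.001,0,-0.049,1]],
  ],
)

```text
time: 14.1
position: [0.4406, 0.0179, 0.07]
tool_rot: [0.708, 0.008, -0.013, -0.706]
ft_force: [-0.2, -0.5, -1.4]
grip_width: 0.0512
```

>>> jog_arm(
  increments=[
    [[0,0,0,0,0,-0.001,1],[0,0,0,0,0,-0.002,1],[0,0,0,0,0,-0.002,1]],
  ],
)

```text
time: 14.4
position: [0.4407, 0.0179, 0.0681]
tool_rot: [0.708, 0.008, -0.013, -0.706]
ft_force: [-0.2, -0.4, -0.1]
grip_width: 0.0519
```

>>> jog_arm(
  increments=[
    [[0,0,0,0,0,-0.001,1],[0,0,0,0,0,-0.002,1],[0,0,0,0,0,-0.002,1]],
  ],
)

```text
time: 14.7
position: [0.4407, 0.0179, 0.0661]
tool_rot: [0.708, 0.008, -0.013, -0.706]
ft_force: [0.2, -0.6, -1.6]
grip_width: 0.0518
```

>>> jog_arm(
  increments=[
    [[0,0,0,0,0,-0.001,1],[0,0,0,0,0,-0.002,1],[0,0,0,0,0,-0.002,1]],
  ],
)

```text
time: 15.0
position: [0.441, 0.018, 0.0647]
tool_rot: [0.708, 0.008, -0.013, -0.706]
ft_force: [-0.3, 0.9, 6.0]
grip_width: 0.0515
```

Contact at the expected height. Releasing.

>>> jog_arm(
  increments=[
    [[0,0,0,0,0,0.001,0.2],[0,0,0,0,0,0.001,-0.1],[0,0,0,0,0,0.001,-0.3],[0,0,0,0,0,0.001,-0.6],[0,0,0,0,0,0.001,-1],[0,0,0,0,0,0.001,-1],[0,0,0,0,0,0.001,-1],[0,0,0,0,0,0.001,-1]],
  ],
)

```text
time: 15.8
position: [0.4409, 0.0179, 0.0656]
tool_rot: [0.708, 0.008, -0.013, -0.706]
ft_force: [0.6, -0.8, -0.2]
grip_width: 0.0844
```

Run:
```python
from m import *
o=get_obs();print(o['position'],o['grip_width'],o['ft_force'])
a=cv2.cvtColor(camera("side"),cv2.COLOR_RGB2BGR)
cv2.imwrite('pics/c10.png',cv2.resize(a[100:230,190:320],None,fx=4.6,fy=4.6))
```

```text
[0.44094142 0.01794595 0.06564508] 0.08435358688901859 [ 0.55561092 -0.78160149 -0.18209141]
```

View pics/c10.png

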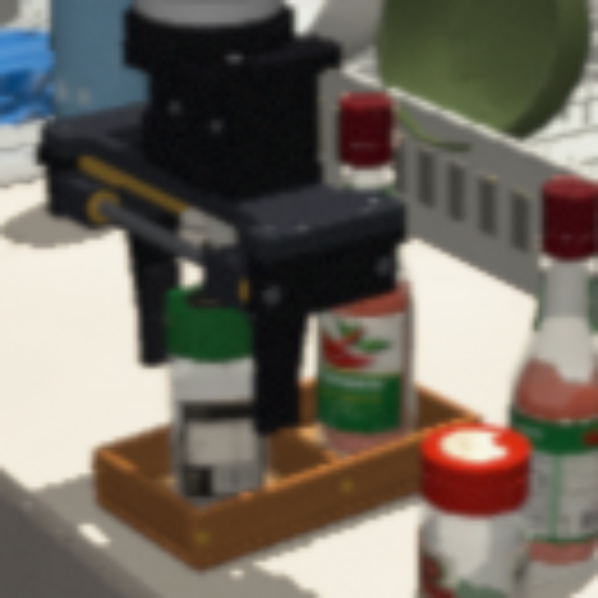

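The jar stands upright in the front bay (base at crop (220,490)) with the jaws open around it. I'll rise and clear away toward the left.

>>> jog_arm(
  increments=[
    [[0,0,0,0,0,0,-1],[0,0,0,0,0,0.015,-1],[0,0,0,0,0,0.04,-1],[0,0,0,0,0,0.07,-1],[0,0,0,0,0,0.1,-1],[0,0,0,0,0,0.13,-1],[0,0,0,0,0,0.155,-1],[0,0,0,0,0,0.16,-1]],
  ],
)

```text
time: 16.65
position: [0.4426, 0.0177, 0.2282]
tool_rot: [0.709, 0.01, -0.011, -0.705]
ft_force: [0.3, 0.8, 0.2]
grip_width: 0.0869
```

>>> jog_arm(
  increments=[
    [[0,0,0,0,0.03,0,-1],[0,0,0,0,0.06,0,-1],[0,0,0,0,0.1,0,-1],[0,0,0,0,0.14,0,-1],[0,0,0,0,0.18,0,-1],[0,0,0,0,0.21,0,-1],[0,0,0,0,0.22,0,-1],[0,0,0,0,0.22,0,-1]],
  ],
)

```text
time: 17.45
position: [0.4419, 0.2383, 0.2271]
tool_rot: [0.709, 0.011, -0.012, -0.705]
ft_force: [-1.1, -0.2, -0.5]
grip_width: 0.0873
```

Run:
```python
from m import *
o=get_obs();print(o['position'],o['ft_force'])
for n in("side","top"): cv2.imwrite(f"pics/{n}11.png",cv2.cvtColor(camera(n),cv2.COLOR_RGB2BGR))
s=cv2.imread('pics/side11.png');t=cv2.imread('pics/top11.png')
cv2.imwrite('pics/c11.png',np.hstack([cv2.resize(s[100:250,190:340],None,fx=2.6,fy=2.6),cv2.resize(t[120:270,220:370],None,fx=2.6,fy=2.6)]))
red=[(0,8),(170,180)]
th=np.radians(2.7);Rr=np.array([[np.cos(th),np.sin(th)],[-np.sin(th),np.cos(th)]])
def rep(nm,ca,cb):
    x,r=tri(ca,cb);print(nm,ca,cb,x.round(4),r,(Rr@(x[:2]-[.479,.0205])).round(4))
rep("cap",mask_c(s,(260,118,278,140),red,100)[2],mask_c(t,(260,160,276,180),red,100)[2])
rep("redlid",mask_c(s,(278,188,308,214),red,100)[2],mask_c(t,(320,195,350,225),red,100)[2])
m,b,c=mask_c(t,(250,192,280,230),[(40,90)],50)
M=cv2.moments(cv2.convexHull(np.argwhere(m)[:,::-1].astype(np.int32)));cc=np.array([M['m10'],M['m01']])/M['m00']
print(b);rep("green",mask_c(s,(222,155,250,185),[(45,85)],90)[2],cc)
```

```text
[0.44187167 0.23834477 0.22714872] [-1.09548543 -0.16567392 -0.47973816]
cap [269.05882353 127.44705882] [268.6779661 170.6440678] [0.524  0.0195 0.1783] [0.00215115] [ 0.0449 -0.0031]
redlid [292.7295082  202.45628415] [335.975      208.89166667] [ 0.4483 -0.1603  0.0968] [0.00055591] [-0.0392 -0.1791]
[258 203  18  18 179]
green [236.35802469 170.7037037 ] [266.2977208  211.59472934] [0.4391 0.0189 0.0998] [0.0010245] [-0.04    0.0003]
```

View pics/c11.png

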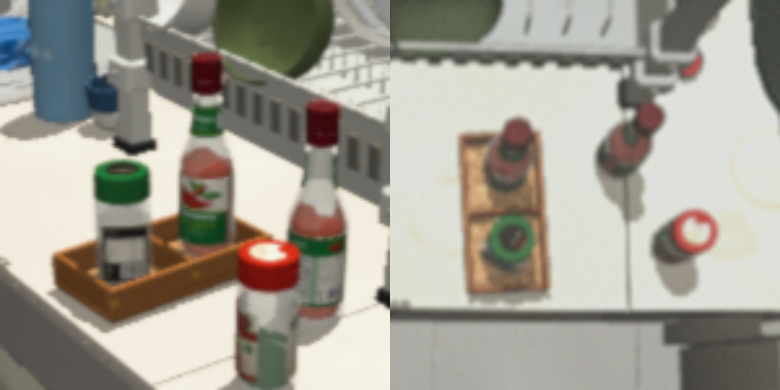

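Both pictures show the bottle in the rear bay and the green-lidded jar in the front bay. Both are upright, the red jar hasn't moved, and the arm is clear. Handing in.

```bash
python3 -c "
from rig import *
print(hand_in())"
```

```text
the job is handed in; nothing more can be done
None
```

I stood the sauce bottle (the leftmost look-alike) in the rear bay first, then the green-lidded jar in the front bay. I lowered each to contact with the floor before letting go. The job was handed in at about 17.5 s of the 56 s, and the hand-in gives no verdict.

- **Positions:** the last check by camera put the bottle at (+45, −3) mm in the rack frame, against a bay centre of (+41, 0). The jar was at (−40, 0) mm, against (−41, 0).
- **Uprightness:** both looked upright in both views.
- **Red-lidded jar:** it measured within 0.1 mm of where it started.
- **Robot:** the gripper was open and well clear of everything at the end.
- **Disagreements:** the jar gripped at about 52 mm rather than the stated 46 mm, but it held firmly. The two-view fits were off by 1 to 2 mm.

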